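# Clear away the table things: cutlery into its trays, shakers into their caddy

### The job

Put the things left over from the table back where they belong: the loose fork flat in the tray that already holds a fork, the loose spoon flat in the tray that already holds a spoon, and the salt and pepper shakers standing side by side in the bamboo caddy, one in each bay. Keep the shakers upright all the while, and leave the cutlery that is already in the trays there.

Things in the scene. Friction and masses are not known exactly. Their poses are not given: they have to be found in the camera images.
- loose_fork: Steel table fork 195 x 27 x 17 mm, hollow up, 40 g. Origin under mid-length, +x to the tines, -x to the handle end, z up. It rests on tines and handle end; between them the handle arches clear of the table, 9 mm wide and 3 thick, top 13 mm up, 30 mm from the origin toward the handle end: grip it there; balances 6 mm from the origin toward the tines. Loose, to be put away.
- loose_spoon: Steel table spoon 190 x 39 x 18 mm, hollow up, 44 g. Origin under mid-length, +x to the bowl, -x to the handle end, z up. It rests on bowl and handle end; between them the handle arches clear of the table, 9 mm wide and 3 thick, top 13 mm up, 30 mm from the origin toward the handle end: grip it there; balances 11 mm from the origin toward the bowl. Loose, to be put away.
- salt: Clear glass shaker, black cap, white salt inside: an upright cylinder 41 mm across, 85 mm high, 0.11 kg. Origin at the centre of its underside, z up. Loose, to be put away. It stands just in front of a microwave oven 255 mm high (carry over or round that).
- pepper: Clear glass shaker, black cap, grey pepper inside: an upright cylinder 41 mm across, 85 mm high, 0.11 kg. Origin at the centre of its underside, z up. Loose, to be put away. It stands just in front of a microwave oven 255 mm high (carry over or round that).
- caddy: Loose bamboo condiment caddy, 66 (its x) x 127 mm (its y), 0.3 kg: two open bays side by side, each 56 x 56 mm inside, centred at x 0, y +-30.5 mm; outer walls 36 mm high, floor 5 mm up. Between the bays stands a 5 mm board across x, 92 mm high with a slot near the top (the carrying handle). One shaker belongs in each bay, either one in either. Origin under its centre, z up.
- fork_tray: Bamboo cutlery tray, 237 (its x) x 100 (its y) x 42 mm high outside, walls and floor 5 mm, inside 227 x 90 mm, a grip slot in each end; it does not slip. Origin under its centre, on the worktop, z up. The two trays are alike: this one already holds a fork.
- spoon_tray: Bamboo cutlery tray, 237 (its x) x 100 (its y) x 42 mm high outside, walls and floor 5 mm, inside 227 x 90 mm, a grip slot in each end; it does not slip. Origin under its centre, on the worktop, z up. The two trays are alike: this one already holds a spoon.
- tray_fork: Steel table fork, the same in form, size and frame as loose_fork. It lies in the fork tray already, along it with its head toward the tray's +x, about 24 mm off the centre line toward the tray's -y; it shows which tray is which and stays there.
- tray_spoon: Steel table spoon, the same in form, size and frame as loose_spoon. It lies in the spoon tray already, along it with its head toward the tray's +x, about 24 mm off the centre line toward the tray's -y; it shows which tray is which and stays there.
Things that resemble listed ones, but are neither listed nor needed, are in the scene too. Leave any purple or red look-alike of the salt alone.

How it is judged:
At the end, for the whole second after the job is handed in: Each tray holds its two like pieces flat (origin within 30 mm of its centre along, 45 across, below 30 high, tilt < 0.4 rad). Both shakers stand in the upright caddy (within 12 mm in its x, 42 in its y, below 12 high, tilt < 0.12 rad). All released and at rest (x of loose_fork in the frame of fork_tray between -0.03 and 0.03 m and y of loose_fork in the frame of fork_tray between -0.045 and 0.045 m and z of each of loose_fork, tray_fork in the frame of fork_tray below 0.03 m and angle between each of loose_fork, loose_spoon, tray_fork, tray_spoon's own z axis and vertical below 0.4 rad and linear speed of each of loose_fork, loose_spoon, tray_fork, tray_spoon, salt, pepper, caddy below 0.02 m/s and x of loose_spoon in the frame of spoon_tray between -0.03 and 0.03 m and y of loose_spoon in the frame of spoon_tray between -0.045 and 0.045 m and z of each of loose_spoon, tray_spoon in the frame of spoon_tray below 0.03 m and x of tray_fork in the frame of fork_tray between -0.03 and 0.03 m and y of tray_fork in the frame of fork_tray between -0.045 and 0.045 m and x of tray_spoon in the frame of spoon_tray between -0.03 and 0.03 m and y of tray_spoon in the frame of spoon_tray between -0.045 and 0.045 m and x of salt in the frame of caddy between -0.012 and 0.012 m and y of salt in the frame of caddy between -0.042 and 0.042 m and z of each of salt, pepper in the frame of caddy below 0.012 m and angle between each of salt, pepper's own z axis and vertical below 0.12 rad and x of pepper in the frame of caddy between -0.012 and 0.012 m and y of pepper in the frame of caddy between -0.042 and 0.042 m and angle between caddy's own z axis and vertical below 0.1 rad and height (world z) of caddy below 0.01 m); the robot touches nothing.
It fails at once if a shaker is tipped over (angle between any of salt, pepper's own z axis and vertical above 0.6 rad).
It also fails if it takes over 128 s, if anything falls off the work surface, if the arm or the gripper's body presses on something with over 40 N, if the wrist force passes 120 N, or if a joint passes its speed limit or range.

### The arm

A 6-joint arm with a two-finger parallel gripper is mounted at the origin on a cart in front of the work surface, level with it; the furniture and walls round the work are solid. World frame = base frame: x ahead of the robot, y to its left, z up, the work surface at z = 0. Lengths are in m, angles in rad, forces in N, time in s.
With the tool pointing down it reaches from about 0.425 to 0.95 m from the base axis. Payload 3.5 kg.
Tool frame: the origin (TCP) lies between the finger pads; the fingertips stand 19 mm ahead of it and the grasp point (between the pads) is the TCP; z points along the fingers, y is the line along which they close (so a half turn about z gives the same grasp; the last joint's range is limited). The gripper opens to 85 mm and grips with 20 to 120 N. Pads are 22 mm wide; open, the fingers measure 114 mm over their backs; the gripper's body (76 mm by 85 mm) begins 54 mm behind the grasp point. The pads swing forward as they close: fully open they stand 13 mm farther back than shut.
Start: joints at [1.032, 0.286, 1.577, -0, 1.279, -0.15], TCP at [0.256, 0.625, 0.25] pointing down, gripper open.
Joint ranges: [-2.77, 2.77], [-0.9, 2.22], [0.21, 2.48], [-1.53, 4.67], [0.24, 2.81], [-2.84, 2.84]. Speed limits (rad/s): [2.79, 2.79, 3.14, 3.14, 3.14, 3.14].

### API

Orientations are given as a unit quaternion [x, y, z, w].
In Python, from plant import get_state, cams, ctrl gives the robot as it stands. The module is installed in compiled form; this text tells all that it offers.
- The arm moves only by the tool jog_arm, never from a script. Its argument "deltas" is text: rows parted by semicolons, each of 6 numbers parted by spaces: the shift along the world's x, y, z normalised to -1 to 1, where 1 is 0.02 m, then the turn, a rotation vector about the world's x, y, z normalised to -1 to 1, where 1 is 0.1 rad. In form: x y z ax ay az; .... A call has 1 to 20 rows; each row shifts and turns the commanded pose from where the row before left it; what a row does not reach is not made up. A row lasts 1/8 s, in which the tool goes at most 62.5 mm and 10.7 degrees, less where a joint would pass 70% of its speed; a pose out of reach is approached as far as the arm can. A call with a number of a shift or a turn outside -1 to 1 is refused whole. A call with a gripper value outside its range is refused whole. "gripper" is the opening, from 0 (shut) to 1 (fully open), set as the call begins (left out, the last holds). The fingers move at their own pace and stop on an object; "squeeze" is the grip in N (left out, the last holds). Time passes only in rows, so rows that do not move let the fingers close. It gives the time, the measured TCP pose, the force, the opening and the grip force at its end, in the units of the state.
- get_state(): the state, without advancing time (a new reading comes with each control period).
- cams.read_camera(name): name is "side" or "top" or "wrist"; returns a dict with "color" (384x512x3 uint8, blue, green, red), "vfov" (degrees; the focal length in pixels is half the picture's height over the tangent of half this angle, whatever the lens; pixels are square), "cx", "cy" (the principal point, pixels), "distortion" ([k1, k2, p1, p2, k3] as OpenCV has them; the pictures are not rectified), "rvec" (rotation vector, rad) and "tvec" (3), from world to camera coordinates, as OpenCV has them. Camera axes: x right, y down, z forward; pixel columns grow to the right and rows downward; lengths in m; the calibration is good to about 2 mm. A picture is of the moment at which its call begins. There is no depth.
- ctrl.sign_off(): hands the job in; it is judged then, once.
The state is a dict: "time": time; "qpos": joint angles; "dq": joint speeds; "joint_efforts": joint torques, N m; "eef_pos": TCP position; "tcp_rot": TCP orientation; "contact_force": force on the tool from outside, world axes, zero at the start; "wrist_torque": the same for the moment, N m; "opening": opening from 0.0 (shut) to 1.0 (fully open); "finger_force": force on a finger pad.
Only numpy, scipy, OpenCV 4.12 (cv2) and the standard library are available. Lean on these libraries where they do the work, as an engineer would, in place of code of your own. Each camera call takes 0.05 s, during which the arm holds its last target. There are 200 camera calls.

## Working session

There is one attempt and no reset: what is moved stays moved. The work goes in short steps, Python scripts to look and compute and a tool call to move; the robot and the scene stay as the last step left them, time stands still between calls to the robot, and variables do not carry over. Pictures are saved under pics/ and viewed, at most 14 in all, crops included, and the job is handed in when it is done.

Besides the shell and the picture viewer there is one more tool, called in YAML: its name, and indented under it one key for each argument. jog_arm: Moves the arm, as the interface text tells. Its arguments: {"type":"object","properties":{"deltas":{"type":"string"},"gripper":{"type":"number"},"squeeze":{"type":"number"}},"required":["deltas"]}

```bash
mkdir -p pics
cat > h.py <<'E'
import numpy as np, cv2
from plant import get_state, cams, ctrl
def K(c):
    f=c["color"].shape[0]/2/np.tan(np.radians(c["vfov"])/2)
    return np.array([[f,0,c["cx"]],[0,f,c["cy"]],[0,0,1.]])
def ray(c,uv):
    n=cv2.undistortPoints(np.array(uv,float).reshape(-1,1,2),K(c),np.array(c["distortion"],float)).reshape(-1,2)
    R=cv2.Rodrigues(np.array(c["rvec"],float))[0]; t=np.array(c["tvec"],float).ravel()
    return -R.T@t, np.c_[n,np.ones(len(n))]@R
def onz(c,uv,z):
    o,d=ray(c,uv); return o+d*((z-o[2])/d[:,2])[:,None]
def proj(c,p):
    return cv2.projectPoints(np.array(p,float).reshape(-1,1,3),np.array(c["rvec"],float),np.array(c["tvec"],float),K(c),np.array(c["distortion"],float))[0].reshape(-1,2)
E
python3 - <<'E'
from h import *
import pickle
ims={}
for n in ["side","top","wrist"]:
    c=cams.read_camera(n); ims[n]=c
    o,d=ray(c,[[256,192]]); print(n,o,d,c["vfov"],c["distortion"])
    cv2.imwrite(f"pics/{n}0.png",cv2.resize(c["color"],(800,600),interpolation=cv2.INTER_CUBIC))
pickle.dump(ims,open("c0.pkl","wb"))
print(get_state())
E
```

```text
side [-0.04013069 -0.90532374  0.55338499] [[ 0.45884769  0.77693346 -0.4320894 ]] 48.85060861810562 [-0.13992188  0.          0.          0.          0.        ]
top [ 0.1683689  -0.01185351  1.24016083] [[ 0.21636597 -0.00609925 -0.97634764]] 46.40859771267637 [-0.04587418  0.          0.          0.          0.        ]
wrist [0.19418863 0.64913981 0.37174486] [[ 0.24965874 -0.09147189 -0.96410982]] 60.51332462815015 [-0.09202781  0.          0.          0.          0.        ]
{'time': 0.15, 'qpos': array([ 1.03203903e+00,  2.87022080e-01,  1.57784514e+00,  3.94882011e-06,
        1.27860583e+00, -1.50006571e-01]), 'dq': array([ 9.28423703e-05, -1.08313298e-04, -3.23636769e-03, -3.02581545e-05,
       -6.55520228e-04, -2.95905469e-04]), 'joint_efforts': array([ 7.39305196e-04, -4.06601536e+01, -2.93140537e+01, -1.28078577e-04,
        4.01163168e-03,  2.78245966e-05]), 'eef_pos': array([0.25557456, 0.62422805, 0.24922256]), 'tcp_rot': array([ 1.93154172e-01,  9.81167968e-01, -8.84355849e-04, -3.19204260e-04]), 'contact_force': array([0.07551355, 0.12952846, 0.20536336]), 'wrist_torque': array([ 0.02166656, -0.05950296,  0.01223267]), 'finger_force': 0.0, 'opening': 0.9988755762620813}
```

View pics/top0.png

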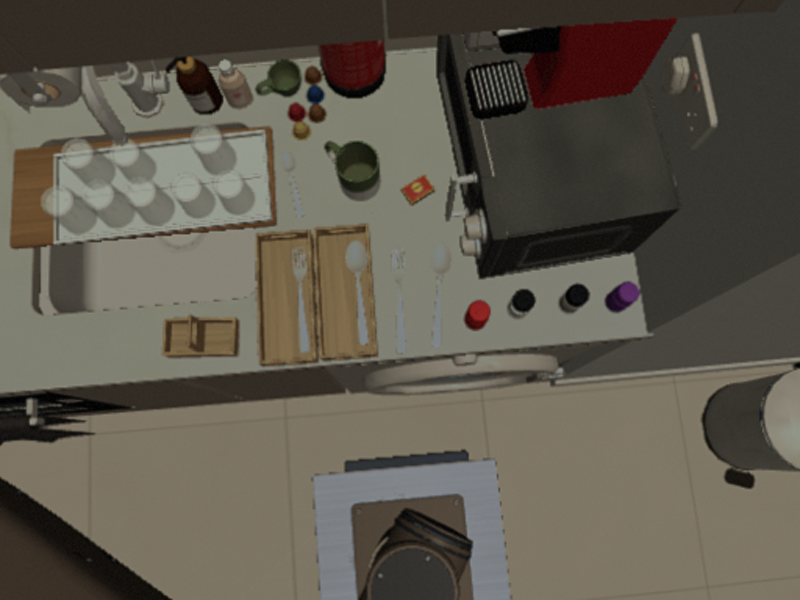

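View pics/side0.png

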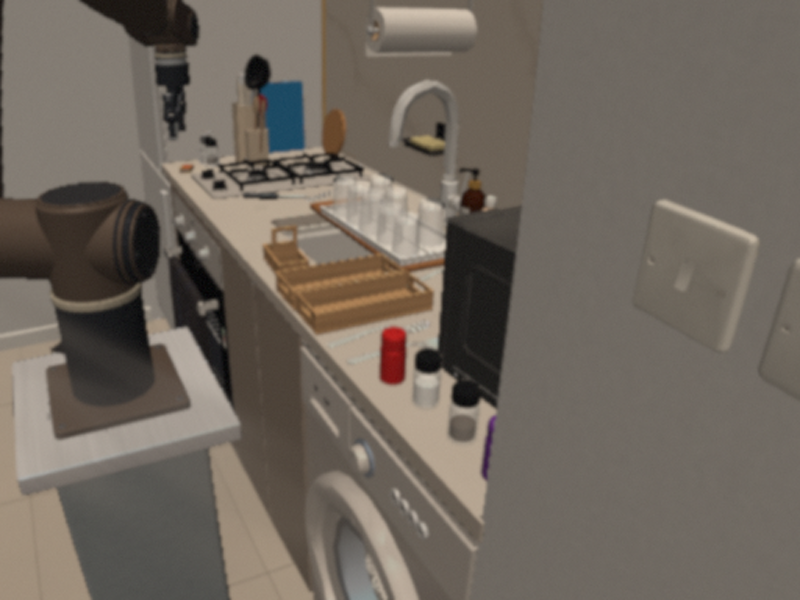

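The top view (800-px scale) shows these things:
- Trays: fork tray at (285,297), spoon tray at (345,290).
- Loose cutlery: fork at (399,300), spoon at (439,295). A smaller spoon at (291,185) is a look-alike.
- Caddy at (200,336).
- Shakers: black caps at (522,302) and (575,297). The side view shows white salt in the first and grey pepper in the second. The red one (478,314) and the purple one (623,296) are decoys.

Next I'll confirm with a crop and measure.

Run:
```python
from h import *
import pickle
ims=pickle.load(open("c0.pkl","rb")); c=ims["top"]; im=c["color"]
cr=im[135:240,95:425]; cv2.imwrite("pics/crop1.png",cv2.resize(cr,None,fx=2.4,fy=2.4,interpolation=cv2.INTER_CUBIC))
hsv=cv2.cvtColor(im,cv2.COLOR_BGR2HSV)
def comps(m,x0,x1,y0,y1,amin,z,name):
    s=np.zeros(m.shape,np.uint8); s[y0:y1,x0:x1]=m[y0:y1,x0:x1]
    for k in cv2.findContours(s,cv2.RETR_EXTERNAL,cv2.CHAIN_APPROX_NONE)[0]:
        if cv2.contourArea(k)<amin: continue
        p=onz(c,k.reshape(-1,2),z)[:,:2].astype(np.float32)
        (cx,cy),(w,h),a=cv2.minAreaRect(p)
        print(name,k.reshape(-1,2).mean(0).round(),"c",round(cx,4),round(cy,4),"wh",round(w,3),round(h,3),"a",round(a,1))
V=hsv[...,2].astype(int);S=hsv[...,1].astype(int);H=hsv[...,0]
print(hsv[190,330],hsv[190,300],hsv[188,255],hsv[200,150],hsv[210,120])
comps(((V<50)*255).astype(np.uint8),315,385,180,205,20,.085,"cap")
comps(((S>70)&(H>8)&(H<25)).astype(np.uint8)*255,95,245,135,240,100,.042,"bamboo")
```

```text
[90 32 16] [ 30  24 127] [ 66  10 131] [ 28  30 128] [ 17 114 114]
cap [335. 192.] c 0.406 -0.2257 wh 0.035 0.037 a 39.4
cap [369. 189.] c 0.4067 -0.3174 wh 0.035 0.039 a 37.8
bamboo [128. 215.] c 0.4034 0.3335 wh 0.132 0.074 a 86.6
bamboo [201. 188.] c 0.4602 0.13 wh 0.206 0.242 a 89.5
bamboo [138. 146.] c 0.5946 0.3065 wh 0.026 0.233 a 6.0
```

View pics/crop1.png

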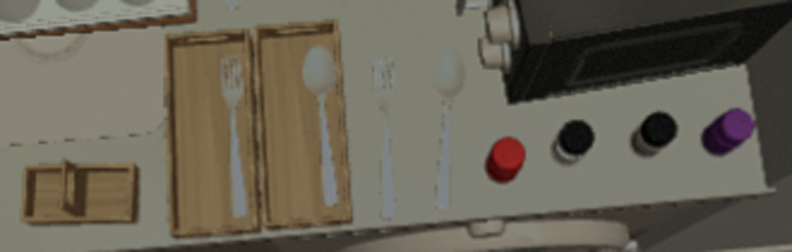

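Run:
```python
from h import *
import pickle
ims=pickle.load(open("c0.pkl","rb")); c=ims["top"]; im=c["color"]
g=cv2.cvtColor(im,cv2.COLOR_BGR2GRAY).astype(float)
hsv=cv2.cvtColor(im,cv2.COLOR_BGR2HSV)
def piece(x0,x1,y0,y1,z,name,bamboo=False):
    r=g[y0:y1,x0:x1]; m=(hsv[y0:y1,x0:x1,1]<60) if bamboo else (r-np.median(r,axis=1,keepdims=True)>5)
    m=m.astype(np.uint8)
    n,l,st,ce=cv2.connectedComponentsWithStats(m,connectivity=8)
    k=1+np.argmax(st[1:,4]); ys,xs=np.where(l==k); 
    p=onz(c,np.c_[xs+x0,ys+y0],z)[:,:2]
    vx,vy,_,_=cv2.fitLine(p.astype(np.float32),cv2.DIST_HUBER,0,.01,.01).ravel()
    (cx,cy),wh,a=cv2.minAreaRect(p.astype(np.float32))
    if vx<0: vx,vy=-vx,-vy
    s=(p-[cx,cy])@[vx,vy]; h=p[(s<-.02)&(s>-.04)]   # near grip
    print(name,len(xs),"box",np.round([cx,cy,*wh],4),"yaw",round(np.degrees(np.arctan2(vy,vx)),1),"ext",s.min().round(3),s.max().round(3),"grip",h.mean(0).round(4))
piece(246,267,155,228,.01,"fork"); piece(270,294,150,228,.01,"spoon")
piece(180,202,152,228,.013,"tfork",1); piece(217,240,148,226,.013,"tspoon",1)
cr=lambda l:[[95+(a-.5)/2.4,135+(b-.5)/2.4] for a,b in l]
for n,l in dict(ftray=[(165,33),(250,30),(256,230),(172,237)],stray=[(258,25),(338,20),(352,220),(263,228)]).items():
    p=onz(c,cr(l),.042); print(n,p[:,:2].round(3).tolist(),p[:,:2].mean(0).round(4))
print("mw",onz(c,cr([(508,102),(748,66)]),0).round(3).tolist())
hs=(hsv[...,1]>150); 
for n,x0,x1 in(("red",285,315),("purple",385,410)):
    s=np.argwhere((hsv[170:212,x0:x1,1]>110)); print(n,onz(c,[(s.mean(0)+[170,x0])[::-1]],.06).round(3))
```

```text
fork 6 box [ 0.5135 -0.0115  0.      0.0148] yaw -4.8 ext -0.007 0.007 grip [nan nan]
spoon 19 box [ 0.339  -0.0635  0.0276  0.0028] yaw 82.1 ext -0.014 0.014 grip [nan nan]
tfork 333 box [0.4584 0.156  0.1922 0.0248] yaw 0.3 ext -0.096 0.096 grip [0.427  0.1588]
tspoon 438 box [0.4632 0.058  0.0373 0.1915] yaw 0.9 ext -0.096 0.096 grip [0.4321 0.0524]
ftray [[0.582, 0.229], [0.576, 0.129], [0.341, 0.136], [0.341, 0.231]] [0.46   0.1812]
stray [[0.582, 0.12], [0.579, 0.026], [0.343, 0.028], [0.342, 0.128]] [0.4615 0.0753]
mw [[0.473, -0.167, 0.0], [0.492, -0.46, 0.0]]
red [[ 0.393 -0.149  0.06 ]]
purple [[ 0.403 -0.403  0.06 ]]<stdin>:16: RuntimeWarning: Mean of empty slice.
  ret = um.true_divide(
```

```bash
cat >> h.py <<'E'
def piece(c,x0,x1,y0,y1,z,name,thr=12):
    lab=cv2.cvtColor(c["color"],cv2.COLOR_BGR2LAB).astype(float)[y0:y1,x0:x1]
    d=np.abs(lab-np.median(lab,axis=(0,1))); d[...,0]*=.5
    m=(d.sum(2)>thr).astype(np.uint8)
    n,l,st,ce=cv2.connectedComponentsWithStats(m,connectivity=8)
    k=1+np.argmax(st[1:,4]); ys,xs=np.where(l==k)
    p=onz(c,np.c_[xs+x0,ys+y0],z)[:,:2]
    vx,vy,_,_=cv2.fitLine(p.astype(np.float32),cv2.DIST_HUBER,0,.01,.01).ravel()
    if vx<0: vx,vy=-vx,-vy
    (cx,cy),wh,a=cv2.minAreaRect(p.astype(np.float32)); s=(p-[cx,cy])@[vx,vy]
    print(name,len(xs),"px",xs.min()+x0,xs.max()+x0,ys.min()+y0,ys.max()+y0,"box",np.round([cx,cy,*wh],4),"yaw",round(float(np.degrees(np.arctan2(vy,vx))),1))
    for a in (-.08,-.05,-.03,-.01):
        h=p[abs(s-a)<.006]
        if len(h): print("   at",a,h.mean(0).round(4))
E
python3 - <<'E'
from h import *
import pickle
c=pickle.load(open("c0.pkl","rb"))["top"]
for t in (8,12):
    piece(c,246,267,157,226,.01,"fork",t); piece(c,270,292,153,223,.01,"spoon",t)
E
```

```text
fork 108 px 255 259 189 225 box [ 0.3985 -0.0186  0.0111  0.1022] yaw -2.1
   at -0.05 [ 0.351  -0.0137]
   at -0.03 [ 0.3685 -0.0154]
   at -0.01 [ 0.3879 -0.0158]
spoon 115 px 276 281 186 221 box [ 0.403  -0.0795  0.0139  0.0998] yaw -8.9
   at -0.05 [ 0.3562 -0.0749]
   at -0.03 [ 0.3733 -0.0778]
   at -0.01 [ 0.3924 -0.0819]
fork 3 px 256 257 201 203 box [ 0.4123 -0.0185  0.0028  0.0057] yaw -4.9
spoon 4 px 278 280 217 219 box [ 0.3623 -0.0776  0.0079  0.002 ] yaw 44.6
```

jog_arm:
  deltas: "0.5 -1 0 0 0 0.9;0.5 -1 0 0 0 0.9;0.5 -1 0 0 0 0.9;0.5 -1 0 0 0 0.85;0.5 -1 0 0 0 0;0.5 -1 0 0 0 0;0.5 -1 0 0 0 0;0.5 -1 0 0 0 0;0.5 -1 0 0 0 0;0.5 -1 0 0 0 0;0.5 -1 0 0 0 0;0.5 -1 0 0 0 0;0.5 -1 0 0 0 0;0.5 -1 0 0 0 0;0.5 -1 0 0 0 0;0.5 -1 0 0 0 0;0.5 -1 0 0 0 0;0.5 -1 0 0 0 0;0 -1 0 0 0 0;0 -1 0 0 0 0"
  gripper: 0.4

```text
time: 2.65
eef_pos: [0.436, 0.2232, 0.2504]
tcp_rot: [0.017, 1.0, 0.0, 0.0]
contact_force: [0.7, -0.6, -0.5]
opening: 0.397
finger_force: 0.0
```

jog_arm:
  deltas: "0 -1 0 0 0 0;0 -1 0 0 0 0;0 -1 0 0 0 0;0 -1 0 0 0 0;0 -1 0 0 0 0;0 -1 0 0 0 0;0 -1 0 0 0 0;0 -1 0 0 0 0;0 -1 0 0 0 0;0 -1 0 0 0 0;0 -1 0 0 0 0;0 -1 0 0 0 0;0 0 0 0 0 0;0 0 0 0 0 0"

```text
time: 4.4
eef_pos: [0.4356, -0.0153, 0.2503]
tcp_rot: [0.017, 1.0, 0.0, 0.0]
contact_force: [0.0, 0.0, 0.2]
opening: 0.4
finger_force: 0.0
```

Run:
```python
from h import *
import pickle
c=cams.read_camera("wrist"); pickle.dump(c,open("w1.pkl","wb"))
s=get_state(); print(s["time"],s["eef_pos"],s["tcp_rot"],s["opening"],s["qpos"])
print(proj(c,[[.42,-.016,.012],[.42,-.079,.012]]))
cv2.imwrite("pics/w1.png",cv2.resize(c["color"],(800,600),interpolation=cv2.INTER_CUBIC))
```

```text
4.45 [ 0.43566795 -0.01507672  0.25030361] [1.68346692e-02 9.99858275e-01 1.55340857e-04 1.08988583e-05] 0.4010787335130927 [-2.68336561e-01 -2.68351410e-01  2.13540763e+00  3.20279904e-04
  1.27459265e+00 -1.80555545e+00]
[[250.93511633 149.29768493]
 [193.98715892 151.44876208]]
```

View pics/w1.png

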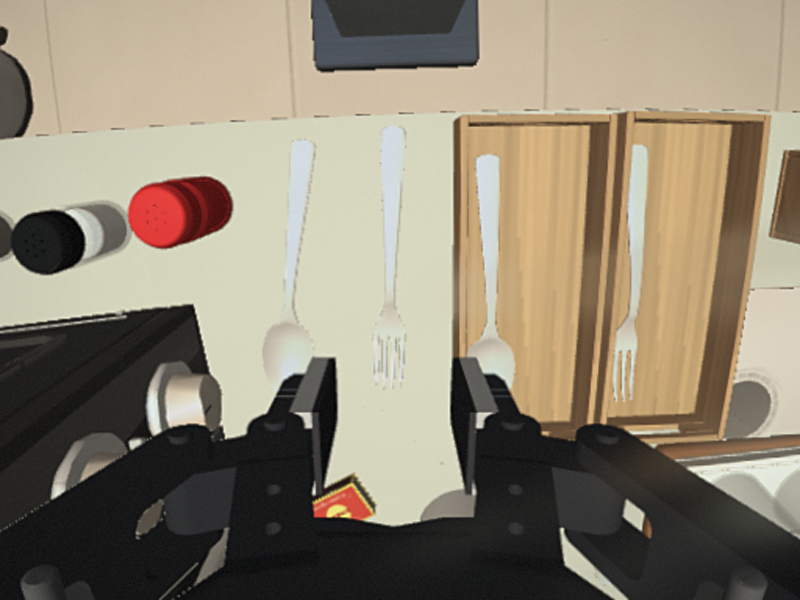

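The wrist view shows the loose fork from (394,127) to (390,388) and the loose spoon from (303,140) to (287,385). Both lie to the left of the spoon tray, clear of everything.

Run:
```python
from h import *
import pickle
c=pickle.load(open("w1.pkl","rb"))
lab=cv2.cvtColor(c["color"],cv2.COLOR_BGR2LAB).astype(float)
def go(n,x0,x1,y0,y1):
    x0,x1,y0,y1=[int(v*.64) for v in (x0,x1,y0,y1)]
    r=lab[y0:y1,x0:x1]; m=(r[...,2]-np.median(r[...,2])<-4).astype(np.uint8)
    nn,l,st,_=cv2.connectedComponentsWithStats(m); k=1+np.argmax(st[1:,4]); ys,xs=np.where(l==k)
    p=onz(c,np.c_[xs+x0,ys+y0],.010)[:,:2]
    print(n,len(xs),"x",p[:,0].min().round(4),p[:,0].max().round(4))
    for x in np.arange(.36,.50,.02):
        h=p[abs(p[:,0]-x)<.004]
        if len(h): print("  ",x.round(2),h.mean(0).round(4),np.ptp(h[:,1]).round(4))
go("fork",350,440,112,395); go("spoon",255,335,125,370)
print(onz(c,np.array([[394,127],[390,388],[303,140],[287,385]])*.64,.004).round(4))
# trays, rims z .042
print(onz(c,np.array([[455,117],[612,117],[768,115],[595,440],[723,440]])*.64,.042).round(4))
```

```text
fork 1052 x 0.3464 0.4598
   0.36 [ 0.3601 -0.0144] 0.0162
   0.38 [ 0.38   -0.0158] 0.0132
   0.4 [ 0.4001 -0.0162] 0.0112
   0.42 [ 0.4198 -0.0175] 0.0091
   0.44 [ 0.4397 -0.0185] 0.0079
   0.46 [ 0.4576 -0.0197] 0.0024
spoon 995 x 0.3531 0.4654
   0.36 [ 0.3599 -0.0762] 0.0155
   0.38 [ 0.38   -0.0792] 0.0147
   0.4 [ 0.3999 -0.0829] 0.0128
   0.42 [ 0.4199 -0.0864] 0.0107
   0.44 [ 0.4397 -0.0899] 0.0085
   0.46 [ 0.4595 -0.0934] 0.0052
[[ 0.3475 -0.0121  0.004 ]
 [ 0.5423 -0.0221  0.004 ]
 [ 0.3536 -0.0755  0.004 ]
 [ 0.5371 -0.1028  0.004 ]]
[[0.3449 0.0256 0.042 ]
 [0.3467 0.1245 0.042 ]
 [0.3447 0.2312 0.042 ]
 [0.573  0.1284 0.042 ]
 [0.5801 0.2304 0.042 ]]
```

jog_arm:
  deltas: "-0.5 -0.13 -0.94 0 0 -0.1;0 0 -0.94 0 0 0;0 0 -0.94 0 0 0;0 0 -0.94 0 0 0;0 0 -0.94 0 0 0;0 0 -0.94 0 0 0;0 0 -0.94 0 0 0;0 0 -0.94 0 0 0;0 0 -0.94 0 0 0;0 0 -0.94 0 0 0;0 0 -0.94 0 0 0;0 0 -0.94 0 0 0;0 0 0 0 0 0;0 0 0 0 0 0"

```text
time: 6.2
eef_pos: [0.4264, -0.0178, 0.0253]
tcp_rot: [0.022, 1.0, -0.0, 0.0]
contact_force: [-0.1, -0.3, -0.0]
opening: 0.401
finger_force: 0.0
```

jog_arm:
  deltas: "0 0 -0.12 0 0 0;0 0 0 0 0 0;0 0 0 0 0 0;0 0 0 0 0 0;0 0 0 0 0 0;0 0 0 0 0 0"
  gripper: 0
  squeeze: 50

```text
time: 6.95
eef_pos: [0.4264, -0.0181, 0.0229]
tcp_rot: [0.022, 1.0, -0.0, 0.0]
contact_force: [0.5, 0.8, 4.5]
opening: 0.082
finger_force: 49.1
```

jog_arm:
  deltas: "0 0 0.5 0 0 0;0 0 1 0 0 0;0 0 1 0 0 0;0 0 1 0 0 0;0 0 1 0 0 0;0.4 0.6 0.5 0 0 0.2;0.4 1 0 0 0 0.2;0 1 0 0 0 0;0 1 0 0 0 0;0 1 0 0 0 0;0 1 0 0 0 0;0 1 0 0 0 0;0 1 0 0 0 0;0 1 0 0 0 0;0 1 0 0 0 0;0 1 0 0 0 0;0 0.2 0 0 0 0;0 0 0 0 0 0;0 0 0 0 0 0"

```text
time: 9.32
eef_pos: [0.4417, 0.1976, 0.1221]
tcp_rot: [0.002, 1.0, -0.0, -0.0]
contact_force: [0.6, -0.0, -0.5]
opening: 0.084
finger_force: 49.0
```

Run:
```python
from h import *
c=cams.read_camera("wrist"); s=get_state(); print(s["time"],s["eef_pos"],s["opening"],s["finger_force"])
cv2.imwrite("pics/w2.png",cv2.resize(c["color"],(640,480),interpolation=cv2.INTER_CUBIC))
```

```text
9.375 [0.44180034 0.19757499 0.12219047] 0.08041370898071958 48.95964503288269
```

View pics/w2.png

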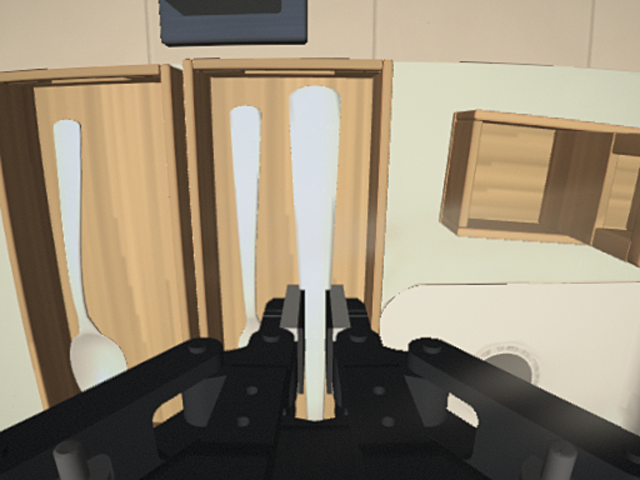

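The fork is held level over the free side of the fork tray, at (315,250), with the tray's own fork to its left.

jog_arm:
  deltas: "0 -0.1 -1 0 0 0;0 0 -1 0 0 0;0 0 -1 0 0 0;0 0 -1 0 0 0;0 0 -0.5 0 0 0;0 0 -0.15 0 0 0;0 0 0 0 0 0;0 0 0 0 0 0"

```text
time: 10.38
eef_pos: [0.4425, 0.1961, 0.0301]
tcp_rot: [0.002, 1.0, 0.0, 0.001]
contact_force: [0.3, -0.4, -0.5]
opening: 0.081
finger_force: 49.0
```

jog_arm:
  deltas: "0 0 0 0 0 0;0 0 0 0 0 0;0 0 0 0 0 0;0 0 0.5 0 0 0;0 0 1 0 0 0;0 0 1 0 0 0;0 0 1 0 0 0;0 0 1 0 0 0;0 -1 0 0 0 0;0 -1 0 0 0 0;0 -1 0 0 0 0;0 -1 0 0 0 0;0 -1 0 0 0 0;0 -1 0 0 0 0;0 -1 0 0 0 0;0 -1 0 0 0 0;0 -1 0 0 0 0;0 0 0 0 0 0"
  gripper: 0.25

```text
time: 12.62
eef_pos: [0.4421, 0.0152, 0.1201]
tcp_rot: [0.003, 1.0, -0.0, 0.001]
contact_force: [-0.0, 0.9, -0.9]
opening: 0.248
finger_force: 0.0
```

jog_arm:
  deltas: "-0.4 -1 0 0 0 -0.6;-0.35 -1 0 0 0 -0.6;0 -1 0 0 0 -0.5;0 -1 0 0 0 0;0 -1 0 0 0 0;0 -0.14 0 0 0 0;0 0 -0.8 0 0 0;0 0 -1 0 0 0;0 0 -1 0 0 0;0 0 -1 0 0 0;0 0 -0.75 0 0 0;0 0 -0.25 0 0 0;0 0 0 0 0 0;0 0 0 0 0 0"
  gripper: 0.4

```text
time: 14.38
eef_pos: [0.4274, -0.087, 0.0239]
tcp_rot: [0.087, 0.996, -0.0, 0.001]
contact_force: [0.1, 0.8, -0.0]
opening: 0.401
finger_force: 0.0
```

Run:
```python
from h import *
c=cams.read_camera("wrist"); s=get_state(); print(s["time"],s["eef_pos"],s["tcp_rot"],s["opening"])
cv2.imwrite("pics/w3.png",c["color"])
```

```text
14.425 [ 0.42739724 -0.08701652  0.02397238] [ 8.67959479e-02  9.96225826e-01 -2.56114795e-04  7.07545824e-04] 0.4027571842998215
```

View pics/w3.png

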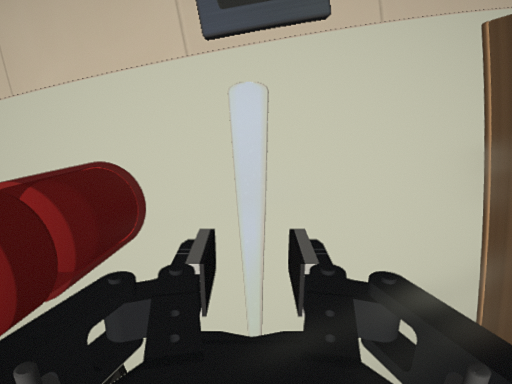

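The spoon handle lies centred between the pads, at (252,240).

jog_arm:
  deltas: "0 0 -0.04 0 0 0;0 0 0 0 0 0;0 0 0 0 0 0;0 0 0 0 0 0;0 0 0 0 0 0;0 0 0.5 0 0 0;0 0 1 0 0 0;0 0 1 0 0 0;0 0 1 0 0 0;0 0 1 0 0 0"
  gripper: 0

```text
time: 15.68
eef_pos: [0.4261, -0.0865, 0.1129]
tcp_rot: [0.087, 0.996, 0.0, -0.001]
contact_force: [0.9, 0.6, -0.6]
opening: 0.083
finger_force: 49.1
```

jog_arm:
  deltas: "0.4 1 0.3 0 0 0.6;0.4 1 0 0 0 0.6;0 1 0 0 0 0.55;0 1 0 0 0 0;0 1 0 0 0 0;0 1 0 0 0 0;0 1 0 0 0 0;0 1 0 0 0 0;0 1 0 0 0 0;0 0.15 0 0 0 0;0 0 0 0 0 0;0 0 0 0 0 0"

```text
time: 17.18
eef_pos: [0.4428, 0.0957, 0.1185]
tcp_rot: [-0.0, 1.0, -0.0, -0.0]
contact_force: [-0.1, -1.3, -0.3]
opening: 0.081
finger_force: 49.1
```

Run:
```python
from h import *
c=cams.read_camera("wrist"); s=get_state(); print(s["time"],s["eef_pos"],s["tcp_rot"],s["opening"])
cv2.imwrite("pics/w4.png",c["color"])
```

```text
17.225 [0.44280972 0.09563968 0.11848288] [-1.38452104e-04  9.99999982e-01 -8.04598189e-05 -1.04468586e-04] 0.08446502770918216
```

View pics/w4.png

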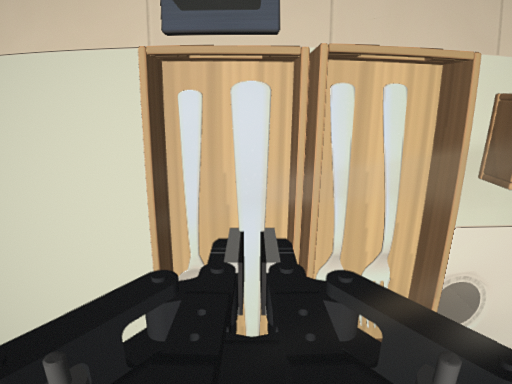

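Both forks lie flat in the fork tray, at (343,180) and (393,180). The spoon hangs over the free side of its own tray.

jog_arm:
  deltas: "0 0 -1 0 0 0;0 0 -1 0 0 0;0 0 -1 0 0 0;0 0 -0.8 0 0 0;0 0 -0.45 0 0 0;0 0 -0.2 0 0 0;0 0 0 0 0 0;0 0 0 0 0 0"

```text
time: 18.23
eef_pos: [0.4434, 0.0962, 0.0301]
tcp_rot: [-0.001, 1.0, -0.0, 0.001]
contact_force: [-0.7, -0.7, -0.1]
opening: 0.082
finger_force: 49.1
```

jog_arm:
  deltas: "0 0 0 0 0 0;0 0 0 0 0 0;0 0 0 0 0 0;0 0 0.5 0 0 0;0 0 1 0 0 0;0 0 1 0 0 0;0 0 1 0 0 0;0 0 1 0 0 0;0 0 1 0 0 0;0 0 1 0 0 0;0 0 0 0 0 0;0 0 0 0 0 0"
  gripper: 0.19

```text
time: 19.73
eef_pos: [0.4424, 0.0962, 0.1591]
tcp_rot: [-0.001, 1.0, 0.0, -0.0]
contact_force: [0.7, 0.0, 0.1]
opening: 0.193
finger_force: 0.0
```

Run:
```python
from h import *
c=cams.read_camera("wrist"); s=get_state(); print(s["time"],s["eef_pos"],s["tcp_rot"],s["opening"])
cv2.imwrite("pics/w5.png",c["color"])
import pickle; pickle.dump(c,open("w5.pkl","wb"))
```

```text
19.775 [0.44219442 0.09620911 0.15867228] [-5.97758814e-04  9.99999535e-01  3.52660756e-06 -7.56176934e-04] 0.19199629419113345
```

View pics/w5.png

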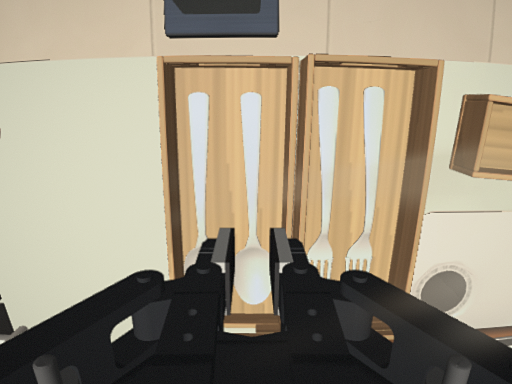

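Cutlery done; next I'll look at the caddy from above.

jog_arm:
  deltas: "0 1 1 0 0 0;0 1 1 0 0 0;0 1 1 0 0 0;0 1 1 0 0 0;0 1 0.5 0 0 0;0 1 0 0 0 0;0 1 0 0 0 0;0 1 0 0 0 0;0 1 0 0 0 0;0 1 0 0 0 0;0 1 0 0 0 0;0 1 0 0 0 0;0 0 0 0 0 0;0 0 0 0 0 0"
  gripper: 0.75

```text
time: 21.52
eef_pos: [0.4428, 0.3361, 0.2494]
tcp_rot: [-0.001, 1.0, -0.0, -0.0]
contact_force: [-0.1, -0.8, -0.1]
opening: 0.75
finger_force: 0.0
```

Run:
```python
from h import *
c=cams.read_camera("wrist"); s=get_state(); print(s["time"],s["eef_pos"],s["tcp_rot"],s["opening"])
cv2.imwrite("pics/w6.png",cv2.resize(c["color"],(800,600),interpolation=cv2.INTER_CUBIC))
import pickle; pickle.dump(c,open("w6.pkl","wb"))
```

```text
21.575 [0.4428288  0.33590168 0.24943594] [-4.98281525e-04  9.99999852e-01 -2.07043446e-04 -7.36120007e-05] 0.751759470977534
```

View pics/w6.png

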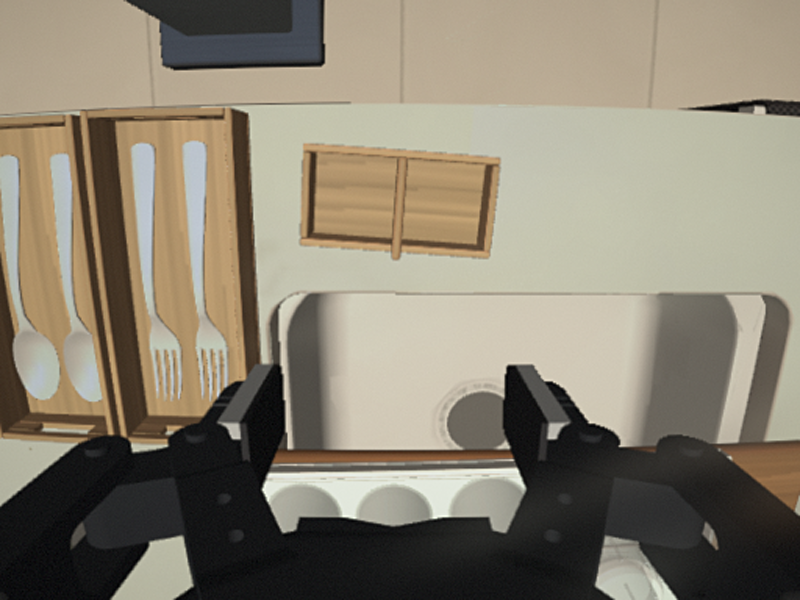

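Both trays hold their pairs flat. The caddy rim corners are at (305,145), (499,159), (490,257) and (301,242).

Run:
```python
from h import *
import pickle
c=pickle.load(open("w6.pkl","rb"))
p=onz(c,(np.array([[305,145],[499,159],[490,257],[301,242]])-.5)*.64,.036)[:,:2]
ctr=p.mean(0); v=(p[1]+p[2]-p[0]-p[3])/2; u=(p[2]+p[3]-p[0]-p[1])/2
print(p.round(4),ctr.round(4),"y-axis",np.linalg.norm(v),np.degrees(np.arctan2(v[1],v[0])),"x",np.linalg.norm(u),np.degrees(np.arctan2(u[1],u[0])))
yh=v/np.linalg.norm(v); print(ctr+yh*.0305,ctr-yh*.0305)
hsv=cv2.cvtColor(c["color"],cv2.COLOR_BGR2HSV); m=np.zeros(hsv.shape[:2],np.uint8)
m[85:172,180:330]=((hsv[...,1]>70)[85:172,180:330])*255
k=max(cv2.findContours(m,0,2)[0],key=cv2.contourArea)
print(cv2.minAreaRect(onz(c,k.reshape(-1,2),.036)[:,:2].astype(np.float32)))
```

```text
[[0.3668 0.2793]
 [0.3754 0.4026]
 [0.439  0.3996]
 [0.4289 0.2743]] [0.4025 0.339 ] y-axis 0.1246208244607663 85.7122636484859 x 0.0629187268244879 -3.698058286529701
[0.40481952 0.36936522] [0.40025884 0.30853594]
((0.4050471782684326, 0.33841457962989807), (0.125803604722023, 0.07010283321142197), 85.92039489746094)
```

jog_arm:
  deltas: "0 -1 0 0 0 -0.97;0 -1 0 0 0 -0.97;0 -1 0 0 0 -0.97;0 -1 0 0 0 -0.97;0 -1 0 0 0 -0.97;0 -1 0 0 0 -0.97;0 -1 0 0 0 -0.97;0 -1 0 0 0 -0.97;0 -1 0 0 0 -0.97;0 -1 0 0 0 -0.97;0 -1 0 0 0 -0.97;0 -1 0 0 0 -0.97;0 -1 0 0 0 -0.97;0 -1 0 0 0 -0.97;0 -1 0 0 0 -0.97;0 -1 0 0 0 -0.97;0 -1 0 0 0 -0.88;0 -1 0 0 0 0;0 -1 0 0 0 0;0 -1 0 0 0 0"

```text
time: 24.08
eef_pos: [0.4424, -0.0649, 0.2497]
tcp_rot: [0.731, 0.682, 0.0, 0.0]
contact_force: [0.1, 0.7, 0.3]
opening: 0.749
finger_force: 0.0
```

jog_arm:
  deltas: "0 -1 0 0 0 0;0 -1 0 0 0 0;0 -1 0 0 0 0;0 -1 0 0 0 0;-0.6 -1 0 0 0 0;-0.6 -1 0 0 0 0;-0.6 -1 0 0 0 0;0 -1 0 0 0 0;0 0 0 0 0 0;0 0 0 0 0 0"

```text
time: 25.32
eef_pos: [0.4367, -0.1503, 0.2507]
tcp_rot: [0.736, 0.662, 0.133, -0.056]
contact_force: [10.7, 113.4, 15.8]
opening: 0.751
finger_force: 56.2
```

Run:
```python
from h import *
c=cams.read_camera("wrist"); s=get_state(); print(s["time"],s["eef_pos"],s["tcp_rot"],s["opening"],s["qpos"].round(2))
print(proj(c,[[.406,-.226,.085],[.406,-.226,0],[.407,-.317,.085],[.407,-.317,0]]))
cv2.imwrite("pics/w7.png",cv2.resize(c["color"],(800,600),interpolation=cv2.INTER_CUBIC))
import pickle; pickle.dump(c,open("w7.pkl","wb"))
```

```text
25.375 [ 0.43665295 -0.15024747  0.25064084] [ 0.73559728  0.66204565  0.13223543 -0.0557314 ] 0.7500413388156294 [-0.69 -0.2   2.1   0.29  1.33 -0.67]
[[212.62318591 311.43368436]
 [214.42203051 285.74456664]
 [226.29599263 403.18669858]
 [225.00660655 359.5577026 ]]
```

View pics/w7.png

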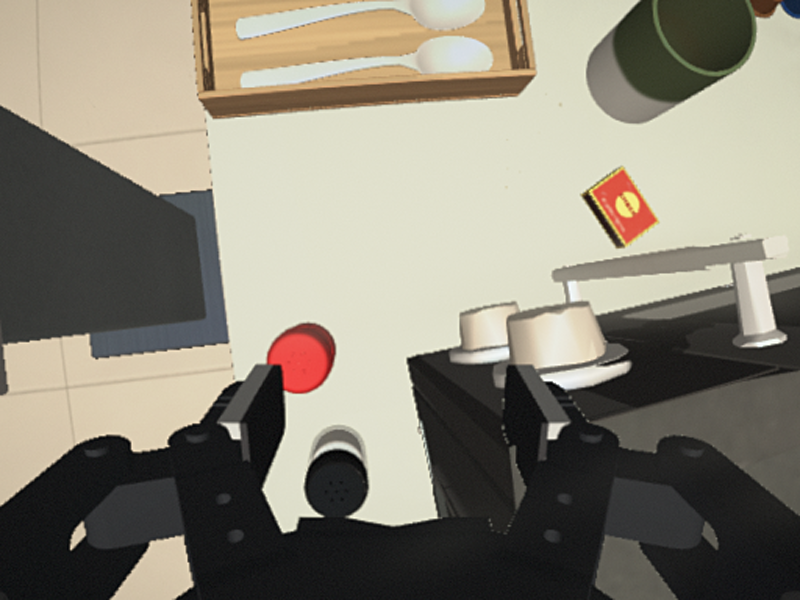

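A finger caught the microwave's left side because I flew too low. Backing straight off.

jog_arm:
  deltas: "0 1 0 0 0 0;0 1 0 0 0 0;0 1 0 0 0 0;0 1 0 0 0 0;0 1 0 0 0 0;0 1 0 0 0 0;0 0 0 0 0 0;0 0 0 0 0 0"

```text
time: 26.38
eef_pos: [0.4067, -0.1048, 0.2496]
tcp_rot: [0.731, 0.682, -0.0, 0.0]
contact_force: [-0.2, 0.2, -0.0]
opening: 0.749
finger_force: 0.0
```

Run:
```python
from h import *
c=cams.read_camera("wrist"); s=get_state(); print(s["time"],s["eef_pos"],s["tcp_rot"],s["opening"],s["qpos"].round(2),s["contact_force"])
t=cams.read_camera("top")
hsv=cv2.cvtColor(t["color"],cv2.COLOR_BGR2HSV)
m=np.zeros(hsv.shape[:2],np.uint8); m[180:205,315:385]=(hsv[180:205,315:385,2]<50)*255
for k in cv2.findContours(m,0,1)[0]:
    if cv2.contourArea(k)>20: print(cv2.minAreaRect(onz(t,k.reshape(-1,2),.085)[:,:2].astype(np.float32)))
w=np.hstack([t["color"][120:260,90:430]]); cv2.imwrite("pics/t2.png",cv2.resize(w,None,fx=2.3,fy=2.3,interpolation=cv2.INTER_CUBIC))
import pickle; pickle.dump(t,open("t2.pkl","wb"))
```

```text
26.425 [ 0.40668414 -0.10483515  0.2495788 ] [ 7.31261577e-01  6.82097047e-01 -2.47576362e-04  2.51313576e-04] 0.749602084237036 [-0.49 -0.31  2.17 -0.    1.28 -0.42] [ 0.07961284 -0.72137036 -0.82446247]
((0.40597856044769287, -0.22572293877601624), (0.03163493424654007, 0.036811769008636475), 39.37107467651367)
((0.40734678506851196, -0.3168529272079468), (0.03336438536643982, 0.039216071367263794), 38.86635208129883)
```

View pics/t2.png

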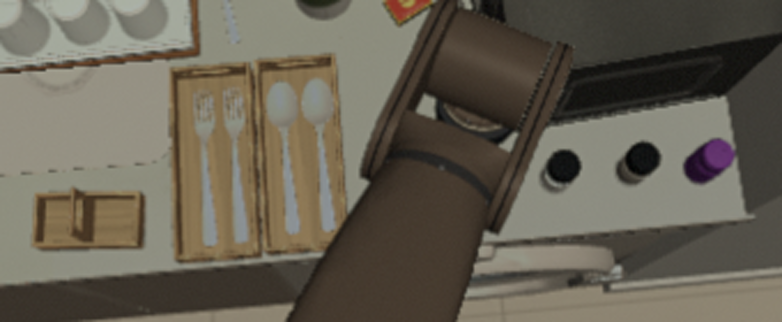

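Contact is released and nothing moved. Salt's cap measures (0.406,-0.226), as before. Continuing at x = 0.407, in front of the microwave face (x ≈ 0.475), with the gripper opened less.

jog_arm:
  deltas: "0 -1 0 0 0 0;0 -1 0 0 0 0;0 -1 0 0 0 0;0 -1 0 0 0 0;0 -1 0 0 0 0;0 -1 0 0 0 0;0 0 0 0 0 0;0 0 -1 0 0 0;0 0 -1 0 0 0;0 0 -1 0 0 0;0 0 0 0 0 0"
  gripper: 0.68

```text
time: 27.85
eef_pos: [0.4035, -0.2221, 0.1865]
tcp_rot: [0.73, 0.683, -0.002, -0.005]
contact_force: [-9.9, 0.0, -2.4]
opening: 0.679
finger_force: 0.0
```

Run:
```python
from h import *
c=cams.read_camera("wrist"); s=get_state(); print(s["time"],s["eef_pos"],s["tcp_rot"],s["opening"],s["qpos"].round(2),s["contact_force"])
print(proj(c,[[.407,-.2245,.085],[.407,-.2245,0],[.407,-.317,.085],[s["eef_pos"][0],s["eef_pos"][1],.085]])*1.25)
cv2.imwrite("pics/w8.png",cv2.resize(c["color"],(640,480),interpolation=cv2.INTER_CUBIC))
```

```text
27.9 [ 0.40349468 -0.22215738  0.1868226 ] [ 0.73027752  0.68312748 -0.00228664 -0.00513391] 0.6779697005463393 [-0.72 -0.13  2.14 -0.    1.14 -0.65] [-9.14148971  0.15911007 -2.17414012]
[[324.31926592 250.35972586]
 [323.06587336 218.57549919]
 [333.26752882 389.48441179]
 [317.90189272 246.80043852]]
```

View pics/w8.png

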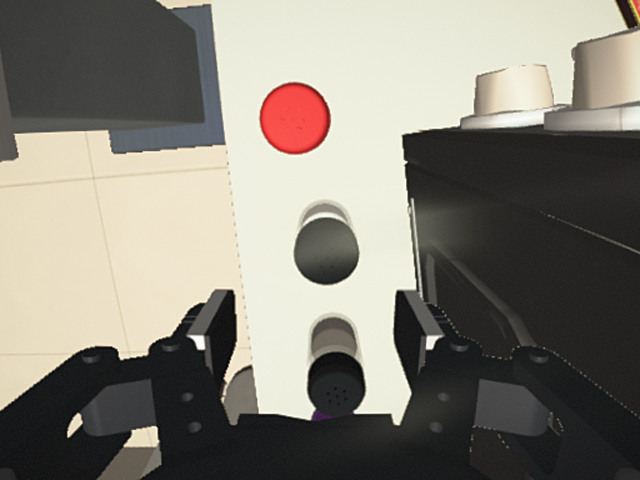

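jog_arm:
  deltas: "-0.4 0 0 0 0 0;0 0 0.5 0 0 0;0 0 1 0 0 0;0 0 1 0 0 0;0 0 1 0 0 0;0 0 0 0 0 0"

```text
time: 28.65
eef_pos: [0.4001, -0.2245, 0.2626]
tcp_rot: [0.731, 0.683, 0.0, 0.003]
contact_force: [0.3, 0.3, 0.6]
opening: 0.676
finger_force: 0.0
```

Run:
```python
from h import *
c=cams.read_camera("wrist"); s=get_state(); print(s["time"],s["eef_pos"],s["qpos"].round(2),s["contact_force"])
import pickle; pickle.dump(c,open("w9.pkl","wb"))
cv2.imwrite("pics/w9.png",cv2.resize(c["color"],(800,600),interpolation=cv2.INTER_CUBIC))
t=pickle.load(open("c0.pkl","rb"))["top"]
# gripper silhouette irrelevant; mw top front corner candidates in top view
print(onz(t,np.array([[485,275],[678,208],[480,240]])*.64,.255).round(3), onz(t,np.array([[485,275],[640,248]])*.64,0).round(3))
```

```text
28.7 [ 0.39950232 -0.22406217  0.26100698] [-0.73 -0.22  2.08  0.    1.28 -0.67] [-0.2080953  -0.16715216 -1.57657   ]
[[ 0.413 -0.144  0.255]
 [ 0.49  -0.444  0.255]
 [ 0.466 -0.143  0.255]] [[ 0.476 -0.179  0.   ]
 [ 0.502 -0.471  0.   ]]
```

View pics/w9.png

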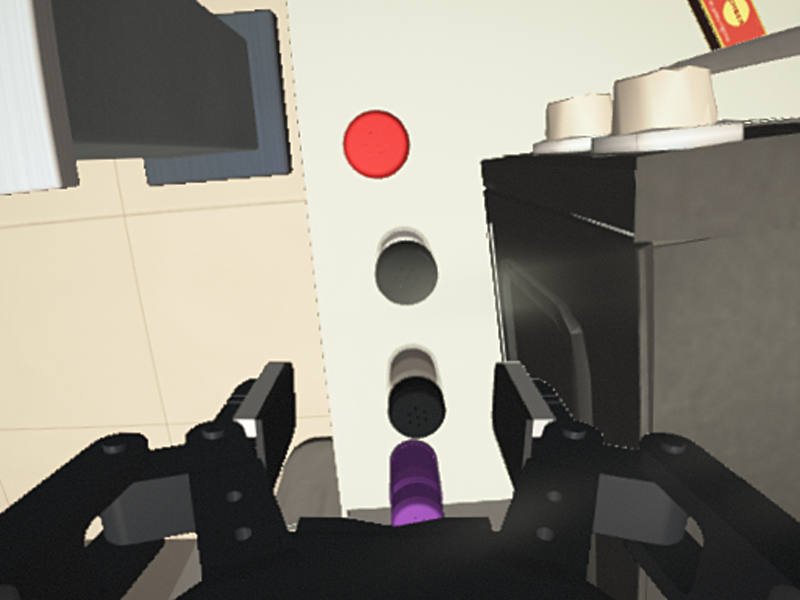

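Run:
```python
from h import *
import pickle
c=pickle.load(open("w9.pkl","rb"))
q=lambda l,z:print(z,onz(c,np.array(l)*.64,z).round(3).tolist())
q([[636,158],[638,235],[640,300],[640,450]],.255); q([[483,160],[487,200],[497,260],[503,340]],0); q([[407,273],[417,407]],.085)
```

```text
0.255 [[0.465, -0.162, 0.255], [0.466, -0.182, 0.255], [0.468, -0.2, 0.255], [0.471, -0.246, 0.255]]
0 [[0.47, -0.165, 0.0], [0.473, -0.194, 0.0], [0.479, -0.24, 0.0], [0.483, -0.306, 0.0]]
0.085 [[0.408, -0.227, 0.085], [0.409, -0.315, 0.085]]
```

The microwave face is at x ≈ 0.466–0.476. With the fingers along x, the gripper linkage reaches it, so I'll turn the closing axis to y and descend that way.

jog_arm:
  deltas: "0 0 0 0 0 0.97;0 0 0 0 0 0.97;0 0 0 0 0 0.97;0 0 0 0 0 0.97;0 0 0 0 0 0.97;0 0 0 0 0 0.97;0 0 0 0 0 0.97;0 0 0 0 0 0.97;0 0 0 0 0 0.97;0 0 0 0 0 0.97;0 0 0 0 0 0.97;0 0 0 0 0 0.97;0 0 0 0 0 0.97;0 0 0 0 0 0.97;0 0 0 0 0 0.97;0 0 0 0 0 0.97;0 0 0 0 0 0.97;0.3 -0.1 0 0 0 0;0 0 0 0 0 0;0 0 0 0 0 0"

```text
time: 31.2
eef_pos: [0.4049, -0.2257, 0.2592]
tcp_rot: [-0.005, 1.0, 0.0, -0.0]
contact_force: [0.0, 0.6, -0.2]
opening: 0.682
finger_force: 0.0
```

jog_arm:
  deltas: "0 0 -1 0 0 0;0 0 -1 0 0 0;0 0 -1 0 0 0;0 0 -1 0 0 0;0 0 0 0 0 0;0 0 0 0 0 0"

```text
time: 31.95
eef_pos: [0.4052, -0.2261, 0.1803]
tcp_rot: [-0.005, 1.0, -0.0, 0.0]
contact_force: [-0.2, -0.2, 0.3]
opening: 0.678
finger_force: 0.0
```

jog_arm:
  deltas: "0.08 0 -1 0 0 0;0 0 -1 0 0 0;0 0 0 0 0 0;0 0 0 0 0 0"

```text
time: 32.45
eef_pos: [0.4071, -0.2264, 0.141]
tcp_rot: [-0.005, 1.0, -0.001, 0.001]
contact_force: [-0.1, -0.2, -0.3]
opening: 0.678
finger_force: 0.0
```

jog_arm:
  deltas: "0 0 -1 0 0 0;0 0 0 0 0 0;0 0 0 0 0 0"

```text
time: 32.83
eef_pos: [0.407, -0.2263, 0.1207]
tcp_rot: [-0.005, 1.0, -0.001, 0.001]
contact_force: [0.4, 0.1, 0.6]
opening: 0.678
finger_force: 0.0
```

Run:
```python
from h import *
c=cams.read_camera("wrist"); s=get_state(); print(s["time"],s["eef_pos"],s["contact_force"])
cv2.imwrite("pics/w10.png",c["color"])
```

```text
32.875 [ 0.40706548 -0.22631298  0.12077622] [ 0.07218604 -0.91152765  1.16811497]
```

View pics/w10.png

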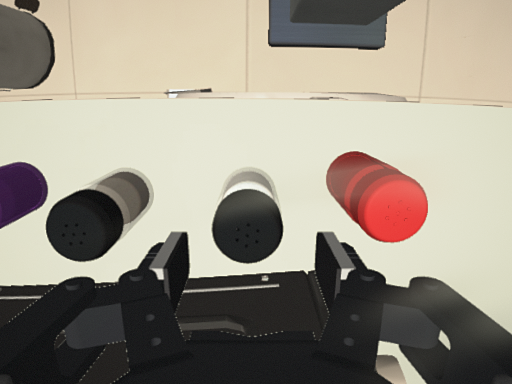

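The view shows salt's cap at (248,226), centred between the pads. Pepper is to its left and red to its right, both clear. That was the 14th picture, so from here I'll check by numbers only.

jog_arm:
  deltas: "0 -0.05 -1 0 0 0;0 0 -1 0 0 0;0 0 0 0 0 0;0 0 -0.5 0 0 0;0 0 -0.25 0 0 0;0 0 0 0 0 0;0 0 0 0 0 0"

```text
time: 33.75
eef_pos: [0.4066, -0.2269, 0.0648]
tcp_rot: [-0.005, 1.0, -0.0, 0.0]
contact_force: [0.3, 0.0, 0.3]
opening: 0.682
finger_force: 0.0
```

jog_arm:
  deltas: "0 0 0 0 0 0;0 0 0 0 0 0;0 0 0 0 0 0;0 0 0 0 0 0;0 0 0 0 0 0;0 0 0 0 0 0"
  gripper: 0.3
  squeeze: 40

```text
time: 34.5
eef_pos: [0.4068, -0.2271, 0.0649]
tcp_rot: [-0.005, 1.0, -0.0, 0.0]
contact_force: [-0.3, -0.1, 5.3]
opening: 0.475
finger_force: 40.0
```

jog_arm:
  deltas: "0 0 0.5 0 0 0;0 0 1 0 0 0;0 0 1 0 0 0;0 0 1 0 0 0;0 0 1 0 0 0;0 0 1 0 0 0;0 0 1 0 0 0;0 0.7 0.5 0 0 0;0 1 0 0 0 0;0 1 0 0 0 0;0 1 0 0 0 0;0 1 0 0 0 0;0 1 0 0 0 0;0.55 1 0 0 0 0;0.55 1 0 0 0 0;0.55 1 0 0 0 0;0 1 0 0 0 -0.5;0 1 0 0 0 -0.97;0 1 0 0 0 -0.97;0 1 0 0 0 -0.97"

```text
time: 37.0
eef_pos: [0.4381, 0.0292, 0.2032]
tcp_rot: [0.166, 0.986, 0.0, -0.001]
contact_force: [0.1, 0.0, -2.8]
opening: 0.474
finger_force: 40.3
```

jog_arm:
  deltas: "0 1 0 0 0 -0.97;0 1 0 0 0 -0.97;0 1 0 0 0 -0.97;0 1 0 0 0 -0.97;0 1 0 0 0 -0.97;0 1 0 0 0 -0.97;0 1 0 0 0 -0.97;0 1 0 0 0 -0.97;0 1 0 0 0 -0.97;0 1 0 0 0 -0.97;0 1 0 0 0 -0.97;0 1 0 0 0 -0.97;0 1 0 0 0 -0.97;-0.5 1 0 0 0 -0.5;-0.5 1 0 0 0 0;-0.4 1 0 0 0 0;-0.25 1 0 0 0 0;0 0 0 0 0 0;0 0 0 0 0 0"

```text
time: 39.38
eef_pos: [0.4061, 0.3671, 0.2041]
tcp_rot: [0.732, 0.682, -0.001, 0.0]
contact_force: [0.2, -0.2, -1.0]
opening: 0.47
finger_force: 40.4
```

Run:
```python
from h import *
s=get_state(); print(s["time"],s["eef_pos"],s["tcp_rot"],s["opening"],s["qpos"].round(2))
q=s["tcp_rot"]; R=cv2.Rodrigues
from scipy.spatial.transform import Rotation as Ro
print(Ro.from_quat(q).as_matrix().round(3))
t=cams.read_camera("top"); hsv=cv2.cvtColor(t["color"],cv2.COLOR_BGR2HSV)
```

```text
39.375 [0.40612397 0.36708803 0.20410718] [ 7.31598755e-01  6.81735282e-01 -5.03662320e-04  1.12192780e-04] 0.4699976496313061 [ 0.55  0.05  1.93 -0.    1.16  0.62]
[[ 0.07   0.998 -0.001]
 [ 0.998 -0.07  -0.001]
 [-0.001 -0.001 -1.   ]]
```

jog_arm:
  deltas: "-0.05 0.12 -1 0 0 0;0 0 -1 0 0 0;0 0 -1 0 0 0;0 0 -1 0 0 0;0 0 -1 0 0 0;0 0 -0.5 0 0 0;0 0 0 0 0 0;0 0 -0.5 0 0 0;0 0 -0.4 0 0 0;0 0 -0.2 0 0 0;0 0 0 0 0 0;0 0 0 0 0 0"

```text
time: 40.92
eef_pos: [0.4056, 0.3697, 0.0727]
tcp_rot: [0.732, 0.682, 0.0, 0.0]
contact_force: [-0.6, -0.3, -1.0]
opening: 0.469
finger_force: 40.4
```

jog_arm:
  deltas: "0 0 -0.1 0 0 0;0 0 0 0 0 0;0 0 0 0 0 0"

```text
time: 41.3
eef_pos: [0.4055, 0.3696, 0.0706]
tcp_rot: [0.732, 0.682, 0.0, 0.0]
contact_force: [-0.2, -0.3, -1.4]
opening: 0.467
finger_force: 40.4
```

jog_arm:
  deltas: "0 0 0 0 0 0;0 0 0 0 0 0;0 0 0 0 0 0;0 0 0 0 0 0;0 0 0.5 0 0 0;0 0 1 0 0 0;0 0 1 0 0 0;0 0 1 0 0 0;0 0 1 0 0 0;0 0 1 0 0 0;0 0 1 0 0 0;0 0 0.5 0 0 0;0 0 0 0 0 0"
  gripper: 0.68

```text
time: 42.92
eef_pos: [0.4058, 0.3699, 0.2116]
tcp_rot: [0.732, 0.682, 0.001, 0.0]
contact_force: [-0.8, 0.6, -0.6]
opening: 0.679
finger_force: 0.0
```

```bash
cat >> h.py <<'E'
def caps(n="top",box=None,z=.09):
    t=cams.read_camera(n); V=cv2.cvtColor(t["color"],cv2.COLOR_BGR2HSV)[...,2]; x0,x1,y0,y1=box
    m=np.zeros(V.shape,np.uint8); m[y0:y1,x0:x1]=(V[y0:y1,x0:x1]<50)*255
    for k in cv2.findContours(m,0,1)[0]:
        if cv2.contourArea(k)>20: print("cap px",cv2.boundingRect(k),[np.round(v,4) for v in cv2.minAreaRect(onz(t,k.reshape(-1,2),z)[:,:2].astype(np.float32))[:2]])
    return t
E
python3 - <<'E'
from h import *
w=caps("wrist",(0,512,0,230),.09); t=caps("top",(95,160,190,225),.09)
for c in (w,t): print(proj(c,[[.405,.3695,.09],[.403,.339,.092],[.4005,.3085,.036]]).round(0).tolist())
print(get_state()["eef_pos"],get_state()["contact_force"])
E
```

```text
cap px (232, 164, 32, 10) [array([0.403 , 0.3875]), array([0.0237, 0.0055])]
cap px (104, 206, 15, 14) [array([0.4022, 0.364 ]), array([0.0379, 0.0346])]
cap px (95, 197, 5, 15) [array([0.4287, 0.4011]), array([0.0107, 0.0377])]
[[251.0, 190.0], [252.0, 228.0], [251.0, 236.0]]
[[109.0, 212.0], [120.0, 211.0], [138.0, 215.0]]
[0.40508127 0.36939281 0.20984269] [0.57553299 0.03736827 0.49467952]
```

Salt stands in the left bay. Going for pepper by the same route.

jog_arm:
  deltas: "0.45 -1 0 0 0 0.97;0.45 -1 0 0 0 0.97;0.45 -1 0 0 0 0.97;0.4 -1 0 0 0 0.97;0 -1 0 0 0 0.97;0 -1 0 0 0 0.97;0 -1 0 0 0 0.97;0 -1 0 0 0 0.97;0 -1 0 0 0 0.97;0 -1 0 0 0 0.97;0 -1 0 0 0 0.97;0 -1 0 0 0 0.97;0 -1 0 0 0 0.97;0 -1 0 0 0 0.97;0 -1 0 0 0 0.97;0 -1 0 0 0 0.97;0 -1 0 0 0 0.97;0 -1 0 0 0 0;0 -1 0 0 0 0;0 -1 0 0 0 0"

```text
time: 45.52
eef_pos: [0.4398, -0.0308, 0.2093]
tcp_rot: [-0.004, 1.0, 0.0, -0.001]
contact_force: [-0.1, -0.2, -0.0]
opening: 0.678
finger_force: 0.0
```

jog_arm:
  deltas: "-0.4 -1 0 0 0 0;-0.45 -1 0 0 0 0;-0.45 -1 0 0 0 0;-0.35 -1 0 0 0 0;0 -1 0 0 0 0;0 -1 0 0 0 0;0 0 0 0 0 0"

```text
time: 46.4
eef_pos: [0.407, -0.1508, 0.2096]
tcp_rot: [-0.003, 1.0, 0.001, -0.001]
contact_force: [0.4, 0.5, 0.2]
opening: 0.679
finger_force: 0.0
```

jog_arm:
  deltas: "0 -1 0 0 0 0;0 -1 0 0 0 0;0 -1 0 0 0 0;0 -1 0 0 0 0;0 -1 0 0 0 0;0 -1 0 0 0 0;0 -1 0 0 0 0;0 -1 0 0 0 0;0 -0.25 0 0 0 0;0 0 0 0 0 0;0 0 -1 0 0 0;0 0 -1 0 0 0;0 0 -1 0 0 0;0 0 0 0 0 0"

```text
time: 48.15
eef_pos: [0.4067, -0.3137, 0.1488]
tcp_rot: [-0.004, 1.0, 0.002, -0.001]
contact_force: [-0.1, -0.4, -0.6]
opening: 0.683
finger_force: 0.0
```

Run:
```python
from h import *
w=caps("wrist",(190,320,110,300),.085)
e=get_state()["eef_pos"]; print(proj(w,[[.408,-.316,.085],[e[0],e[1],.085]]),e,get_state()["contact_force"])
```

```text
cap px (190, 233, 130, 67) [array([ 0.443, -0.313]), array([0.046 , 0.0842])]
cap px (209, 211, 59, 33) [array([ 0.4147, -0.3211]), array([0.0187, 0.0355])]
[[248.13791068 218.51949097]
 [250.65004874 217.38127371]] [ 0.40726676 -0.31449412  0.15013069] [ 0.52067704 -0.62494845  0.24899466]
```

Run:
```python
from h import *
w=cams.read_camera("wrist"); V=cv2.cvtColor(w["color"],cv2.COLOR_BGR2HSV)[...,2]
for r in (165,180,190,200,205,210,215,225): print(r,V[r,190:300:4].tolist())
caps("top",(355,385,180,205),.085)
```

```text
165 [224, 225, 225, 225, 225, 224, 226, 225, 226, 226, 202, 195, 169, 136, 147, 187, 187, 226, 224, 225, 226, 226, 226, 226, 227, 227, 227, 226]
180 [225, 226, 225, 225, 224, 226, 225, 212, 144, 160, 100, 65, 60, 63, 69, 124, 146, 127, 115, 206, 224, 224, 224, 224, 225, 225, 225, 225]
190 [224, 226, 225, 225, 226, 224, 229, 46, 55, 58, 61, 66, 68, 67, 71, 73, 76, 78, 80, 200, 223, 222, 223, 223, 223, 223, 225, 225]
200 [225, 226, 225, 225, 225, 233, 55, 59, 64, 66, 69, 71, 72, 74, 75, 78, 81, 84, 85, 85, 223, 222, 222, 224, 223, 224, 223, 224]
205 [225, 226, 225, 226, 225, 99, 65, 67, 69, 71, 70, 69, 71, 72, 72, 73, 75, 74, 75, 73, 218, 223, 223, 224, 226, 225, 225, 224]
210 [224, 224, 224, 225, 226, 58, 65, 64, 65, 64, 63, 59, 64, 58, 62, 61, 61, 61, 60, 55, 170, 225, 224, 225, 225, 225, 225, 226]
215 [225, 224, 224, 224, 226, 54, 60, 59, 57, 60, 55, 54, 52, 51, 50, 47, 49, 48, 47, 41, 171, 226, 225, 226, 225, 227, 226, 226]
225 [225, 225, 225, 226, 225, 233, 38, 40, 40, 40, 40, 26, 37, 37, 30, 35, 34, 35, 38, 31, 228, 225, 227, 225, 226, 226, 226, 226]
```

jog_arm:
  deltas: "-0.03 -0.3 -1 0 0 0;0 0 -0.5 0 0 0;0 0 0 0 0 0;0 0 0 0 0 0"

```text
time: 48.8
eef_pos: [0.4072, -0.3216, 0.1212]
tcp_rot: [-0.004, 1.0, -0.0, 0.0]
contact_force: [0.4, 0.7, 0.3]
opening: 0.679
finger_force: 0.0
```

Run:
```python
from h import *
w=cams.read_camera("wrist"); V=cv2.cvtColor(w["color"],cv2.COLOR_BGR2HSV)[...,2].astype(int)
e=get_state()["eef_pos"]; p=proj(w,[[e[0],e[1],.085]])[0]; print(e,p)
for r in range(int(p[1])-30,int(p[1])+31,10):
    xs=np.where(V[r,180:330]<110)[0]+180; print(r,xs.min() if len(xs) else 0,xs.max() if len(xs) else 0,len(xs))
print([int(v) for v in V[150:300:5,int(p[0])]])
```

```text
[ 0.40722104 -0.32165317  0.1213438 ] [252.37373261 233.96221257]
203 224 277 54
213 219 282 64
223 217 285 69
233 180 329 90
243 180 329 87
253 180 329 75
263 180 329 40
[221, 221, 222, 221, 191, 100, 123, 136, 103, 72, 74, 69, 57, 42, 38, 34, 34, 34, 35, 30, 31, 31, 34, 214, 221, 221, 221, 32, 36, 112]
```

jog_arm:
  deltas: "-0.08 0 -1 0 0 0;0 0 -1 0 0 0;0 0 0 0 0 0;0 0 -0.5 0 0 0;0 0 -0.3 0 0 0;0 0 0 0 0 0;0 0 0 0 0 0"

```text
time: 49.72
eef_pos: [0.4054, -0.3216, 0.0648]
tcp_rot: [-0.004, 1.0, -0.0, 0.0]
contact_force: [0.2, 0.1, 0.3]
opening: 0.678
finger_force: 0.0
```

jog_arm:
  deltas: "0 0 0 0 0 0;0 0 0 0 0 0;0 0 0 0 0 0;0 0 0 0 0 0;0 0 0 0 0 0;0 0 0 0 0 0"
  gripper: 0.3

```text
time: 50.48
eef_pos: [0.4055, -0.3217, 0.065]
tcp_rot: [-0.004, 1.0, -0.0, 0.0]
contact_force: [-0.4, -0.2, 4.6]
opening: 0.47
finger_force: 40.3
```

jog_arm:
  deltas: "0 0 0.5 0 0 0;0 0 1 0 0 0;0 0 1 0 0 0;0 0 1 0 0 0;0 0 1 0 0 0;0 0 1 0 0 0;0 0 1 0 0 0;0 0.7 0.5 0 0 0;0 1 0 0 0 0;0 1 0 0 0 0;0 1 0 0 0 0;0 1 0 0 0 0;0 1 0 0 0 0;0 1 0 0 0 0;0 1 0 0 0 0;0 1 0 0 0 0;0 1 0 0 0 0;0 1 0 0 0 0;0.6 1 0 0 0 0;0.6 1 0 0 0 0"

```text
time: 52.98
eef_pos: [0.4294, -0.0661, 0.2047]
tcp_rot: [-0.004, 1.0, -0.0, 0.0]
contact_force: [-0.3, -0.5, -1.1]
opening: 0.468
finger_force: 40.4
```

jog_arm:
  deltas: "0.55 1 0 0 0 0;0 1 0 0 0 -0.5;0 1 0 0 0 -0.97;0 1 0 0 0 -0.97;0 1 0 0 0 -0.97;0 1 0 0 0 -0.97;0 1 0 0 0 -0.97;0 1 0 0 0 -0.97;0 1 0 0 0 -0.97;0 1 0 0 0 -0.97;0 1 0 0 0 -0.97;0 1 0 0 0 -0.97;0 1 0 0 0 -0.97;0 1 0 0 0 -0.97;0 1 0 0 0 -0.97;0 1 0 0 0 -0.97;0 1 0 0 0 -0.97;0 1 0 0 0 -0.97;-0.5 0.8 0 0 0 -0.4;-0.5 0 0 0 0 0"

```text
time: 55.48
eef_pos: [0.4193, 0.3096, 0.2045]
tcp_rot: [0.729, 0.685, -0.0, -0.0]
contact_force: [0.3, -0.1, -1.2]
opening: 0.466
finger_force: 40.3
```

jog_arm:
  deltas: "-0.5 -0.05 0 0 0 0;-0.45 0 0 0 0 0;0 0 -1 0 0 0;0 0 -1 0 0 0;0 0 0 0 0 0;0 0 0 0 0 0"

```text
time: 56.22
eef_pos: [0.4016, 0.3076, 0.1653]
tcp_rot: [0.729, 0.684, 0.001, 0.0]
contact_force: [0.7, -0.3, -0.9]
opening: 0.473
finger_force: 40.4
```

Run:
```python
from h import *
s=get_state(); print(s["eef_pos"],s["tcp_rot"].round(3))
t=cams.read_camera("top"); hsv=cv2.cvtColor(t["color"],cv2.COLOR_BGR2HSV)
m=((hsv[...,1]>70)&(hsv[...,0]>8)&(hsv[...,0]<25)&(hsv[...,2]>60))[195:235,95:160]
ys,xs=np.where(m); print("bamboo px",xs.min()+95,xs.max()+95,ys.min()+195,ys.max()+195,len(xs))
t0=__import__("pickle").load(open("c0.pkl","rb"))["top"]; h0=cv2.cvtColor(t0["color"],cv2.COLOR_BGR2HSV)
m=((h0[...,1]>70)&(h0[...,0]>8)&(h0[...,0]<25)&(h0[...,2]>60))[195:235,95:160]
ys,xs=np.where(m); print("before",xs.min()+95,xs.max()+95,ys.min()+195,ys.max()+195,len(xs))
```

```text
[0.40158281 0.30758693 0.1653472 ] [0.729 0.684 0.001 0.   ]
bamboo px 98 152 195 227 642
before 104 152 201 228 1146
```

Caddy edges (right 152, bottom 227–228) are unchanged, so I'll lower pepper into the right bay.

jog_arm:
  deltas: "-0.03 0.03 -1 0 0 0;0 0 -1 0 0 0;0 0 -1 0 0 0;0 0 -0.5 0 0 0;0 0 0 0 0 0;0 0 -0.5 0 0 0;0 0 -0.4 0 0 0;0 0 -0.2 0 0 0;0 0 0 0 0 0;0 0 0 0 0 0"

```text
time: 57.52
eef_pos: [0.4008, 0.3083, 0.0727]
tcp_rot: [0.729, 0.684, 0.0, 0.0]
contact_force: [-0.8, -0.1, -0.4]
opening: 0.471
finger_force: 40.4
```

jog_arm:
  deltas: "0 0 -0.1 0 0 0;0 0 0 0 0 0;0 0 0 0 0 0"

```text
time: 57.9
eef_pos: [0.4006, 0.3082, 0.0706]
tcp_rot: [0.729, 0.684, 0.0, 0.0]
contact_force: [0.3, 0.5, -0.5]
opening: 0.469
finger_force: 40.4
```

jog_arm:
  deltas: "0 0 0 0 0 0;0 0 0 0 0 0;0 0 0 0 0 0;0 0 0 0 0 0;0 0 0.5 0 0 0;0 0 1 0 0 0;0 0 1 0 0 0;0 0 1 0 0 0;0 0 1 0 0 0;0 0 1 0 0 0;0 0 1 0 0 0;0 0 1 0 0 0;0.5 -1 1 0 0 0;0.5 -1 1 0 0 0;0.5 -1 0 0 0 0;0.5 -1 0 0 0 0;0.5 -1 0 0 0 0;0.5 -1 0 0 0 0;0.5 -1 0 0 0 0;0.5 -1 0 0 0 0"
  gripper: 0.68

```text
time: 60.4
eef_pos: [0.4809, 0.1476, 0.2613]
tcp_rot: [0.729, 0.684, 0.0, 0.0]
contact_force: [-0.3, 0.8, 0.2]
opening: 0.681
finger_force: 0.0
```

jog_arm:
  deltas: "0.5 -1 0 0 0 0;0.5 -1 0 0 0 0;0 -1 0 0 0 0;0 -1 0 0 0 0;0 0 0 0 0 0;0 0 0 0 0 0"

```text
time: 61.15
eef_pos: [0.5006, 0.0686, 0.2609]
tcp_rot: [0.729, 0.684, 0.0, 0.0]
contact_force: [0.2, -0.5, -0.5]
opening: 0.683
finger_force: 0.0
```

Run:
```python
from h import *
s=get_state(); print(s["time"],s["eef_pos"],s["contact_force"])
t=caps("top",(95,160,190,235),.09)
print(proj(t,[[.405,.3695,.09],[.4005,.3085,.09],[.405,.3695,.005],[.4005,.3085,.005]]).round(1).tolist())
t0=__import__("pickle").load(open("c0.pkl","rb"))["top"]
for q in (t0,t):
    h=cv2.cvtColor(q["color"],cv2.COLOR_BGR2HSV); m=((h[...,1]>70)&(h[...,0]>8)&(h[...,0]<25)&(h[...,2]>60))[195:235,95:160]
    ys,xs=np.where(m); print("bamboo",xs.min()+95,xs.max()+95,ys.min()+195,ys.max()+195,len(xs))
# cutlery: low-saturation pixels inside the trays
h=cv2.cvtColor(t["color"],cv2.COLOR_BGR2HSV); m=(h[150:225,170:240,1]<60).astype(np.uint8)
n,l,st,ce=cv2.connectedComponentsWithStats(m)
for i in range(1,n):
    if st[i,4]>100: print(st[i],onz(t,[ce[i]+[170,150]],.012)[0].round(3))
```

```text
61.15 [0.50060267 0.06863982 0.26090752] [ 0.19388825 -0.53082866 -0.46652888]
cap px (104, 206, 15, 14) [array([0.4022, 0.3639]), array([0.0377, 0.0346])]
cap px (128, 205, 15, 15) [array([0.398, 0.301]), array([0.0369, 0.038 ])]
[[109.0, 211.6], [132.1, 211.3], [119.1, 216.9], [140.7, 216.6]]
bamboo 104 152 201 228 1146
bamboo 104 159 202 234 713
[ 54   8  12  63 307] [0.451 0.052 0.012]
```

Both caps are at the right height, 63 mm apart, over their bays. The cutlery was seen flat in the trays earlier, and the gripper is clear. Handing in.

```bash
python3 -c "
from plant import ctrl; print(ctrl.sign_off())"
```

```text
the job is handed in; nothing more can be done
None
```

I handed the job in at about 61 s with the fork and spoon in their trays and both shakers in the caddy; sign-off gave no verdict, and on the way I hit the microwave twice: a finger at 113 N wrist force (limit 120 N), then the gripper's linkage at about 10 N, with no sign that anything moved.

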